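# Unclamp the grinding cell and dock it to cool

### The arm

A 6-joint arm with a two-finger parallel gripper is mounted at the origin on a cart in front of the work surface, level with it; the furniture and walls round the work are solid. World frame = base frame: x ahead of the robot, y to its left, z up, the work surface at z = 0. Lengths are in mm, angles in rad, forces in N, time in s.
With the tool pointing down it reaches from about 325 to 750 mm from the base axis. Payload 7.6 kg.
Tool frame: the origin (TCP) lies at the very end of the fingers, on their centre line; the grasp point (between the pads) lies 19 mm behind it (robot.hold_point_z is the distance from the TCP to the grasp point, in mm); z points along the fingers, y is the direction in which the jaws open and shut (so a half turn about z gives the same grasp; the last joint's range is limited). The gripper opens to 85 mm and grips with 20 to 120 N. Pads are 22 mm wide; open, the fingers measure 114 mm over their backs; the gripper's body (76 mm by 85 mm) begins 54 mm behind the grasp point. The pads swing forward as they close: fully open they stand 13 mm farther back than shut.
Start: joints at [1.258, 0.052, 1.401, -0, 1.689, -0.07], TCP at [126.203, 509.626, 231.323] pointing down, gripper open.
Joint ranges: [-2.9, 2.9], [-0.91, 2.17], [0.12, 2.37], [-1.06, 4.2], [0.26, 2.73], [-2.93, 2.93]. Speed limits (rad/s): [2.57, 2.57, 3.01, 3.14, 3.14, 3.14].

### API

Orientations are given as a unit quaternion [x, y, z, w].
In Python, from cell import sensors, imaging, robot gives the robot as it stands.
- The arm moves only by the tool send_rows, never from a script. Its argument "increments" is a list of rows, each a list of 3 entries, a list of its own where there are three numbers: the shift along the tool's x, y, z in mm, then the turn, a rotation vector about the tool's x, y, z in degrees, then the finger opening in mm, from 0 to 85.4. A call has 1 to 12 rows; each row shifts and turns the pose as measured when the row begins, along the tool's axes as they then stand; what a row does not reach is not made up. A row lasts 1/10 s, in which the tool goes at most 50 mm and 8.59 degrees, less where a joint would pass 70% of its speed; a pose out of reach is approached as far as the arm can. A call with a gripper value outside its range is refused whole. The fingers move at their own pace and stop on an object; "grip_force" is the grip in N (left out, the last holds). Time passes only in rows, so rows that do not move let the fingers close. It gives the time, the measured TCP pose, the force and the opening at its end, in the units of the state.
- sensors.get_obs(): the state, without advancing time (a new reading comes with each control period).
- imaging.read_camera(name): name is "side" or "top" or "wrist"; returns the picture (384x512x3 uint8, blue, green, red); there is no depth.
- imaging.get_calibration(name): a dict with "mtx" (3x3 intrinsics, pixels), "pose" (4x4, takes a point from camera to world coordinates). Camera axes: x right, y up, looking along -z (the intrinsics and any distortion apply to the point x, -y, -z); pixel columns grow to the right and rows downward; lengths in mm; the calibration is good to about 2 mm. The wrist camera is an equidistant fisheye: a pixel r from the principal point sees the ray r / f radians off the axis. A picture is of the moment at which its call begins: read the wrist's pose just before it. get_calibration takes no time and is no camera call; for the wrist camera it gives the pose at the moment of the call.
- robot.hand_in(): hands the job in, once; it reports no verdict.
The state is a dict: "clock": time; "joint_positions": joint angles; "joint_velocities": joint speeds; "joint_torque": joint torques, N m; "tool_pos": TCP position; "eef_rot": TCP orientation; "force": force on the tool from outside, world axes, zero at the start; "moment": the same for the moment, N m; "grip_width": opening from 0.0 (shut) to 1.0 (fully open).
Only numpy, scipy, OpenCV 4.12 (cv2) and the standard library are available. Lean on these libraries where they do the work, as an engineer would, in place of code of your own. Each camera call takes 0.05 s, during which the arm holds its last target. There are 200 camera calls.

### The job

Free the steel grinding cell from the mill clamp: loosen the wing nut (counter-clockwise, about a third of a turn or a little more, until its collar is clear of the lips), swing the eyebolt out of the slotted lug, and throw the blue bridge right back so that it stays open. Lift the cell out, stand it on the bare worktop and let go, then take it again by its other pair of sides and lower it gently into the cooling dock, upright and fully down between the finned cheeks. Keep the cell upright all the way and leave the two sample pots and the pellet die where they are.

Things in the scene. Friction and masses are not known exactly. Their poses are not given: they have to be found in the camera images.
- clamp: Mill clamp, fixed; grey base plate 200 x 100 x 12 mm, origin at the centre of its underside. The cell sits in its middle at z = 12, long side along y, between two cheeks up to z = 82 (62 mm wide, x = 26 to 36 either side), so there it can be taken only by its y faces; 5 mm high lips at y = -36 and +36. Bridge hinge at x = +62, eyebolt at x = -68 (mm, clamp frame).
- nut_wings (a point): Centre of the brass wing nut's wings, on the bolt's axis z. x runs along the wings (62 mm tip to tip), y across them: flat sides 10 mm apart, to be pinched, from 10 mm below to 10 mm above this point (wing tips 13 mm above). Below is a round collar, 22 mm dia.; the lug's top lies 23.5 mm below this point when the nut is tight.
- wing_nut (a joint): Turn of the wing nut on the eyebolt, rad: 0 tight, grows as it is loosened, counter-clockwise seen from above, to a stop at 3.0. It climbs 2.5 mm per rad and stays where it is left (about 0.04 N m). Its collar sits behind two 2.5 mm lips at the mouth of the lug and passes over them only beyond about 1.8 rad.
- bolt_end (a point): Rounded free end of the steel eyebolt, 119 mm from its hinge; the bolt is 8 mm thick and this point stands 29 mm above the centre of the wings when the nut is tight, 24 mm when loosened; it can be pinched.
- bolt_hinge (a point): Hinge of the eyebolt, 30 mm above the worktop. Axes as the clamp's; the bolt turns about y.
- eyebolt (a joint): Swing of the eyebolt, rad: 0 upright in the slot of the lug, grows as its top swings out towards the clamp's -x, to a stop at 1.3. Light friction; beyond about 0.4 it drops by itself.
- fork_end (a point): In the middle of the bridge's steel forked end (the slotted lug), half-way up: 36 mm wide across y, 12 mm thick, with a slot 12 mm wide, open towards the clamp's -x. The tines run from 23 mm inward to 13 mm outward of this point. 135 mm from the bridge hinge. Take hold of the two outer sides.
- bridge_hinge (a point): Hinge of the bridge, 91 mm above the worktop. Axes as the clamp's; the bridge turns about y.
- bridge (a joint): Swing of the blue bridge, rad: 0 shut, lying over the cell, grows as its forked end rises and goes over to the clamp's +x, to a stop at 2.3. Light friction; beyond about 1.8 it falls back by itself.
- cell_center (a point): Centre of the grinding cell, a loose steel block with a dark lid, 46 mm along x, 62 mm along y, 70 mm high (z), 0.4 kg. It starts clamped under the bridge.
- dock: Cooling dock, fixed: black base 84 x 124 x 8 mm, two finned aluminium cheeks up to z = 86 mm, 50 mm wide along x, inner faces at y = -36 and +36 mm. The cell goes between them, its 62 mm side along y, so it can be let go there only by its x faces. 5 mm high lips at x = -27 and +27 mm. Origin: centre of its underside.
- dock_seat (a point): Centre of the dock's inner floor, 8 mm above the worktop; axes as the dock's. The cell's centre comes 35 mm above it.
- red_pot: Sample pot with red cap, 50 mm dia., 68 mm high, loose; origin at the centre of its underside. Leave alone.
- white_pot: Sample pot with white cap, 53 mm dia., 61 mm high, loose; origin at the centre of its underside. Leave alone.
- die: Steel pellet die, a knurled cylinder 45 mm dia., 38 mm high, loose; origin at the centre of its underside. Leave alone.
Mind the look-alikes: they are no part of the job. There is more than one size of the dock; the one meant has the size given above.

How it is judged:
By the outcome, as a careful person would: the job done as asked, in the order asked, and still so for the second after the job is handed in, with the robot touching nothing.
It also fails if it takes over 72 s, if anything falls off the work surface, if the arm or the gripper's body presses on something with over 40 N, if the wrist force passes 120 N, or if a joint passes its speed limit or range.

## Working session

There is one attempt and no reset: what is moved stays moved. The work goes in short steps, Python scripts to look and compute and a tool call to move; the robot and the scene stay as the last step left them, time stands still between calls to the robot, and variables do not carry over. Pictures are saved under pics/ and viewed, about 8 in all and at most 12, crops included, and the job is handed in when it is done.

Besides the shell and the picture viewer there is one more tool, called after "Emit:" as name(argument=value, ...) on one line, values as JSON. send_rows: Moves the arm, as the interface text tells. Its arguments: {"type":"object","properties":{"increments":{"type":"array","items":{"type":"array"}},"grip_force":{"type":"number"}},"required":["increments"]}

```bash
ls; mkdir -p pics; python3 - <<'E'
from cell import sensors, imaging, robot
import cv2, numpy as np
np.set_printoptions(precision=4,suppress=True)
for n in("side","top"):
    cv2.imwrite(f"pics/{n}0.png",cv2.resize(imaging.read_camera(n),(800,600),interpolation=cv2.INTER_CUBIC))
for n in("side","top","wrist"): print(n,imaging.get_calibration(n))
print(sensors.get_obs(),robot.hold_point_z)
E
```

```text
pics
side {'mtx': array([[465.5357,   0.    , 255.7455],
       [  0.    , 465.5357, 194.1593],
       [  0.    ,   0.    ,   1.    ]]), 'pose': array([[  -0.9993,    0.004 ,   -0.0374,  472.8226],
       [  -0.0318,   -0.6208,    0.7833, 1053.3752],
       [  -0.0201,    0.7839,    0.6205,  852.7477],
       [   0.    ,    0.    ,    0.    ,    1.    ]])}
top {'mtx': array([[369.6344,   0.    , 256.5343],
       [  0.    , 369.6344, 186.7311],
       [  0.    ,   0.    ,   1.    ]]), 'pose': array([[  -0.0368,    0.977 ,   -0.2102,  304.9348],
       [  -0.9993,   -0.0351,    0.0119,  128.8194],
       [   0.0043,    0.2105,    0.9776, 1153.4187],
       [   0.    ,    0.    ,    0.    ,    1.    ]])}
wrist {'mtx': array([[297.3186,   0.    , 259.1065],
       [  0.    , 297.3186, 192.0468],
       [  0.    ,   0.    ,   1.    ]]), 'pose': array([[  0.2404,  -0.9317,  -0.2723,  55.6578],
       [  0.9707,   0.2305,   0.0682, 528.3526],
       [ -0.0007,  -0.2807,   0.9598, 374.1188],
       [  0.    ,   0.    ,   0.    ,   1.    ]])}
{'clock': 0.1, 'joint_positions': array([ 1.2577,  0.0528,  1.4016, -0.    ,  1.6886, -0.0703]), 'joint_velocities': array([-0.0011, -0.0018, -0.0019,  0.0001,  0.0014, -0.002 ]), 'joint_torque': array([  0.0008, -38.2582, -36.0985,  -0.0001,   0.0047,   0.    ]), 'tool_pos': array([126.1121, 509.3409, 230.54  ]), 'eef_rot': array([ 0.1211,  0.9926, -0.0007, -0.0001]), 'force': array([-0.1286,  0.4496,  0.0384]), 'moment': array([0.0105, 0.0352, 0.0122]), 'grip_width': 1.000273312523384} 18.700000000000003
```

View pics/top0.png

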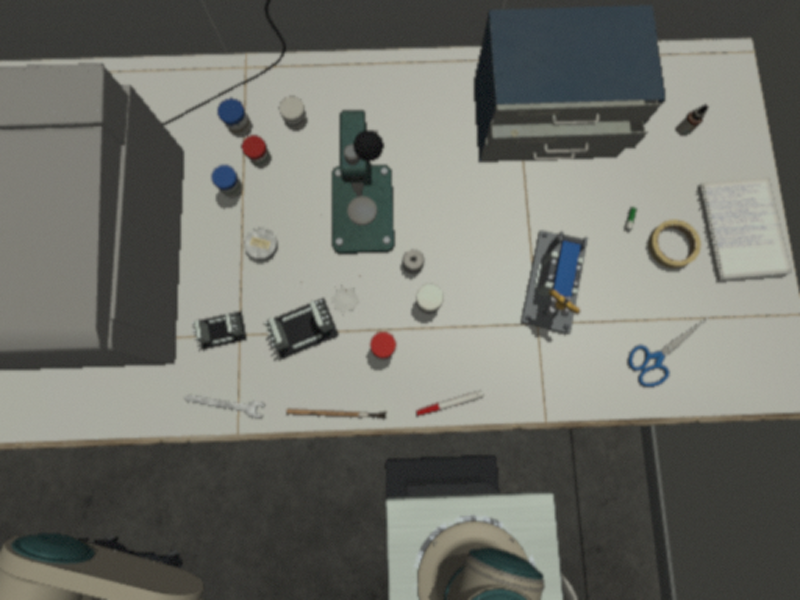

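View pics/side0.png

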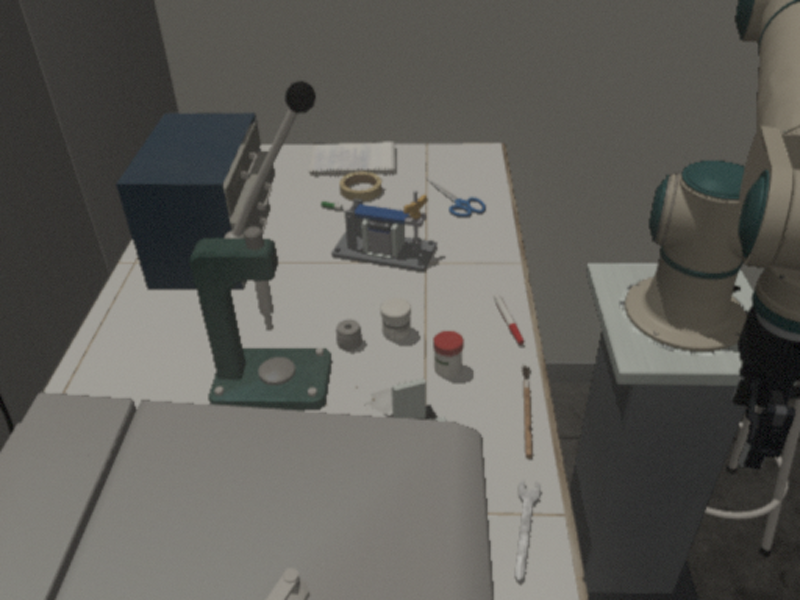

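The top view shows these candidates: docks at (302,328) (larger) and (220,330) (smaller), and the clamp at (555,283) with its nut at (565,300). The red-capped items are at (382,345) and (254,148), the white ones at (429,298) and (291,109). I'll get rough positions first.

```bash
cat > h.py <<'E'
import numpy as np, cv2
from scipy.spatial.transform import Rotation as R
from cell import sensors, imaging, robot
np.set_printoptions(precision=2,suppress=True)
def ray(cal,n,u,v):
    K=cal['mtx'];x=(u-K[0,2])/K[0,0];y=(v-K[1,2])/K[1,1]
    if n=='wrist':
        r=np.hypot(x,y);s=np.sin(r)/max(r,1e-9);d=np.array([x*s,-y*s,-np.cos(r)])
    else: d=np.array([x,-y,-1.])
    P=cal['pose'];return P[:3,3],P[:3,:3]@d
def plane(cal,n,u,v,z):
    o,d=ray(cal,n,u,v);return o+d*(z-o[2])/d[2]
def proj(cal,n,p):
    P=cal['pose'];c=P[:3,:3].T@(np.asarray(p,float)-P[:3,3]);x,y,z=c[0],-c[1],-c[2];K=cal['mtx']
    if n=='wrist':
        t=np.arctan2(np.hypot(x,y),z);s=t/max(np.hypot(x,y),1e-9);x,y=x*s,y*s
    else:x,y=x/z,y/z
    return np.array([K[0,0]*x+K[0,2],K[1,1]*y+K[1,2]])
def delta(pos,rot):
    "mm shift in tool axes and rotvec deg in tool axes to reach pos, rot (R)"
    o=sensors.get_obs();T=R.from_quat(o['eef_rot'])
    return T.inv().apply(np.asarray(pos)-o['tool_pos']),np.degrees((T.inv()*rot).as_rotvec())
def down(yaw):
    "tool down, jaws (tool y) along world direction yaw"
    y=np.array([np.cos(yaw),np.sin(yaw),0]);z=np.array([0,0,-1.]);return R.from_matrix(np.c_[np.cross(y,z),y,z])
E
python3 - <<'E'
from h import *
c=imaging.get_calibration('top')
for nm,u,v,z in [('clA',540,231,12),('clB',587,236,12),('clC',571,332,12),('clD',523,323,12),('nut',565,300,105),('docktl',268,328,8),('dockbl',277,358,8),('docktr',325,300,8),('dockbr',336,332,8),('dock',302,328,0),('small',220,330,0),('sL',197,347,8),('sR',245,328,8),('red',382,345,68),('white',429,298,61),('die',413,261,38),('lump',345,298,10)]:
    print(nm,plane(c,'top',u/1.5625,v/1.5625,z))
o=sensors.get_obs();T=R.from_quat(o['eef_rot']).as_matrix();w=imaging.get_calibration('wrist')['pose']
print('cam in tool',T.T@(w[:3,3]-o['tool_pos']),T.T@w[:3,:3])
E
```

```text
clA [ 668.67 -177.83   12.  ]
clB [ 654.44 -274.1    12.  ]
clC [ 456.19 -221.23   12.  ]
clD [ 477.76 -126.95   12.  ]
nut [ 503.87 -187.49  105.  ]
docktl [486.71 383.03   8.  ]
dockbl [426.11 364.57   8.  ]
docktr [539.73 268.66   8.  ]
dockbr [473.73 247.31   8.  ]
dock [485.5  316.44   0.  ]
small [487.4  481.15   0.  ]
sL [453.7  523.28   8.  ]
sR [488.37 428.94   8.  ]
red [437.05 154.83  68.  ]
white [525.59  61.6   61.  ]
die [606.78  88.6   38.  ]
lump [541.99 228.04  10.  ]
cam in tool [  72.97    1.31 -143.57] [[ 0.    0.96  0.28]
 [ 1.    0.   -0.  ]
 [-0.    0.28 -0.96]]
```

```bash
cat >> h.py <<'E'
from scipy.spatial.transform import Slerp
def plan(pos,rot,g,start=None,step=48,rstep=8.5,p=0):
    "print rounded rows leading from start (or the present pose) to pos, rot"
    if start is None:
        o=sensors.get_obs();start=(o['tool_pos'],R.from_quat(o['eef_rot']))
    a,A=start;d=np.asarray(pos)-a;ang=np.degrees((A.inv()*rot).magnitude())
    n=int(max(np.ceil(np.linalg.norm(d)/step),np.ceil(ang/rstep),1));S=Slerp([0,1],R.concatenate([A,rot]))
    P,Q=np.array(a),A;rows=[]
    for k in range(1,n+1):
        t=k/n;Qn=S(t);s=np.round(Q.inv().apply(a+d*t-P),1)+0;r=np.round(np.degrees((Q.inv()*Qn).as_rotvec()),1)+0
        rows.append([s.tolist(),r.tolist(),g]);P=P+Q.apply(s);Q=Q*R.from_rotvec(np.radians(r))
    print(n,'rows:',str(rows).replace(' ',''));return (np.asarray(pos,float),rot)
E
python3 - <<'E'
from h import *
s=plan([400,100,250],down(0.3),85)
plan([520,-225,235],down(-0.64),85,s)
E
```

```text
11 rows: [[[-33.1,-30.1,-1.7],[0.0,0.0,5.4],85],[[-35.8,-26.9,-1.8],[0.0,0.0,5.3],85],[[-38.2,-23.5,-1.7],[0.0,0.0,5.4],85],[[-40.1,-19.8,-1.7],[0.0,0.0,5.3],85],[[-41.9,-15.9,-1.7],[0.0,0.0,5.4],85],[[-43.1,-12.0,-1.8],[0.0,0.0,5.3],85],[[-44.1,-7.9,-1.7],[0.0,0.0,5.4],85],[[-44.6,-3.8,-1.7],[0.0,0.0,5.3],85],[[-44.8,0.4,-1.8],[0.0,0.1,5.4],85],[[-44.5,4.6,-1.8],[-0.1,0.0,5.3],85],[[-43.9,8.7,-1.8],[0.0,0.0,5.4],85]]
8 rows: [[[-43.2,2.3,1.9],[0.0,0.0,6.7],85],[[-42.7,7.4,1.8],[0.0,0.0,6.8],85],[[-41.5,12.3,1.9],[0.0,0.0,6.7],85],[[-39.8,17.2,1.9],[0.0,0.0,6.7],85],[[-37.5,21.6,1.9],[0.0,0.0,6.8],85],[[-34.7,25.9,1.8],[0.0,0.0,6.7],85],[[-31.4,29.8,1.9],[0.0,0.0,6.7],85],[[-27.8,33.3,1.9],[0.0,0.0,6.8],85]]
```

Emit:
send_rows(increments=[[[-33,-30,-2],[0,0,5.4],85],[[-36,-27,-2],[0,0,5.4],85],[[-38,-24,-2],[0,0,5.4],85],[[-40,-20,-2],[0,0,5.4],85],[[-42,-16,-2],[0,0,5.4],85],[[-43,-12,-2],[0,0,5.4],85],[[-44,-8,-2],[0,0,5.4],85],[[-45,-4,-2],[0,0,5.4],85],[[-45,0,-2],[0,0,5.4],85],[[-45,5,-2],[0,0,5.4],85],[[-44,9,-2],[0,0,5.4],85]])

```text
clock: 1.2
tool_pos: [396.7, 79.5, 249.2]
eef_rot: [0.609, 0.793, -0.004, 0.001]
force: [1.0, 0.7, -0.2]
grip_width: 0.993
```

Emit:
send_rows(increments=[[[-43,2,2],[0,0,6.7],85],[[-43,7,2],[0,0,6.7],85],[[-42,12,2],[0,0,6.7],85],[[-40,17,2],[0,0,6.7],85],[[-38,22,2],[0,0,6.7],85],[[-35,26,2],[0,0,6.7],85],[[-31,30,2],[0,0,6.7],85],[[-28,33,2],[0,0,6.7],85],[[0,0,0],[0,0,0],85]])

```text
clock: 2.1
tool_pos: [498.6, -272.6, 229.3]
eef_rot: [0.912, 0.411, -0.006, -0.0]
force: [0.5, 0.5, -0.6]
grip_width: 0.996
```

```bash
python3 - <<'E'
from h import *
import pickle
cal=imaging.get_calibration('wrist');im=imaging.read_camera('wrist')
pickle.dump((cal,im),open('w1.pkl','wb'))
cv2.imwrite('pics/w1.png',cv2.resize(im,(800,600),interpolation=cv2.INTER_CUBIC))
o=sensors.get_obs();print(o['clock'],o['tool_pos'],o['joint_positions'],o['force'])
E
```

```text
2.15 [ 498.49 -270.67  229.85] [-0.56  0.18  1.27 -0.01  1.7   0.16] [-0.41 -0.46 -0.3 ]
```

View pics/w1.png

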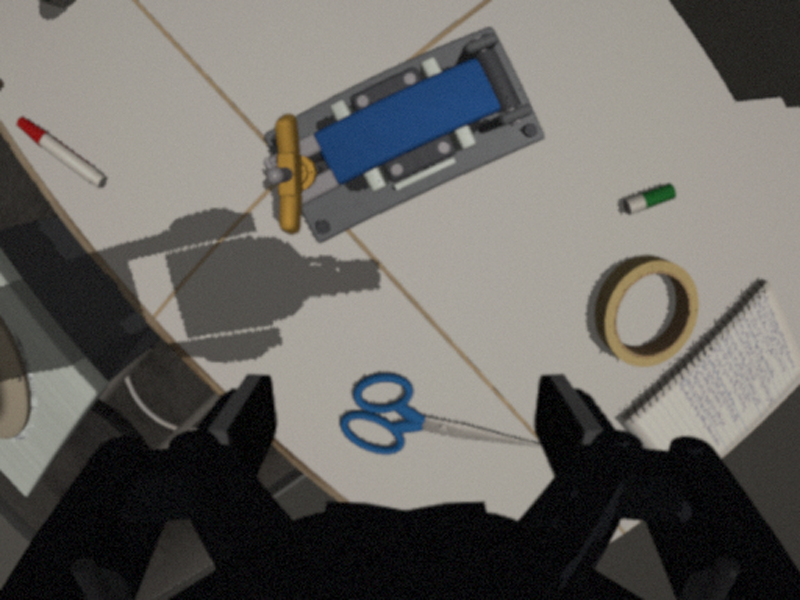

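The wrist view shows the clamp plate corners at about (322,240), (543,135) and (490,28). The brass wings run from (287,118) to (290,228), and the bolt's ball end is at (273,175). Next I'll fit the clamp pose.

```bash
python3 - <<'E'
from h import *
import pickle
cal,im=pickle.load(open('w1.pkl','rb'));s=1.5625
f=lambda u,v,z:plane(cal,'wrist',u/s,v/s,z)
C,D,E_=f(322,240,12),f(543,135,12),f(490,28,12)
print(C,D,E_,np.linalg.norm(C-D),np.linalg.norm(E_-D),'yaw',np.arctan2(*(D-C)[1::-1]),'ctr',(C+E_)/2)
# refine by projecting a model: clamp (x,y,yaw)
from scipy.optimize import least_squares
M=[((-100,-50,12),(322,240)),((100,-50,12),(543,135)),((100,50,12),(490,28)),((-68,0,149),(273,175))]
def P(q,m):c,s_=np.cos(q[2]),np.sin(q[2]);return [q[0]+c*m[0]-s_*m[1],q[1]+s_*m[0]+c*m[1],m[2]]
r=least_squares(lambda q:np.concatenate([proj(cal,'wrist',P(q,m))*s-u for m,u in M]),[564,-200,-.26])
print(r.x,r.fun)
for n,m in dict(bolt=(-68,0,149),nut=(-68,0,120),fork=(-73,0,91),hinge=(62,0,91),hx=(-100,50,12)).items(): print(n,P(r.x,m),proj(cal,'wrist',P(r.x,m))*s)
a,b=f(287,118,131),f(290,228,131);print('wings',a,b,(a+b)/2,np.linalg.norm(a-b),np.arctan2(*(b-a)[1::-1]))
a,b=f(287,118,120),f(290,228,120);print('wings120',(a+b)/2,np.linalg.norm(a-b))
big=cv2.resize(im[55:165,155:360],None,fx=3.9,fy=3.9,interpolation=cv2.INTER_CUBIC)
c=np.array([155,55])
for m in [(-100,50,12),(-100,-50,12),(100,-50,12),(100,50,12),(-68,0,149),(-68,0,120),(-73,18,97),(-73,-18,97),(62,0,91)]:
    u=(proj(cal,'wrist',P(r.x,m))-c+.5)*3.9;cv2.circle(big,tuple(int(t) for t in u),4,(0,0,255),1)
cv2.imwrite('pics/w1c.png',big)
E
```

```text
[ 456.07 -216.7    12.  ] [ 642.62 -267.8    12.  ] [ 666.97 -176.49   12.  ] 193.41931424567548 94.49904007588765 yaw -0.26734871761769363 ctr [ 561.52 -196.6    12.  ]
[ 560.54 -194.99   -0.27] [-4.95  4.11  2.49  1.44  0.59 -5.05  1.37 -0.39]
bolt [np.float64(495.0219727783369), np.float64(-176.7878168219395), 149] [274.37 174.61]
nut [np.float64(495.0219727783369), np.float64(-176.7878168219395), 120] [288.95 173.01]
fork [np.float64(490.20443277106426), np.float64(-175.44941916865116), 91] [293.67 175.63]
hinge [np.float64(620.2780129674252), np.float64(-211.58615580743543), 91] [494.3   79.18]
hx [np.float64(477.5736932646751), np.float64(-120.04667176816801), 12] [260.32 133.87]
wings [ 516.27 -156.22  131.  ] [ 477.38 -200.2   131.  ] [ 496.83 -178.21  131.  ] 58.69985287463946 -2.2948025488511226
wings120 [ 494.58 -176.45  120.  ] 61.378054390896196
```

View pics/w1c.png

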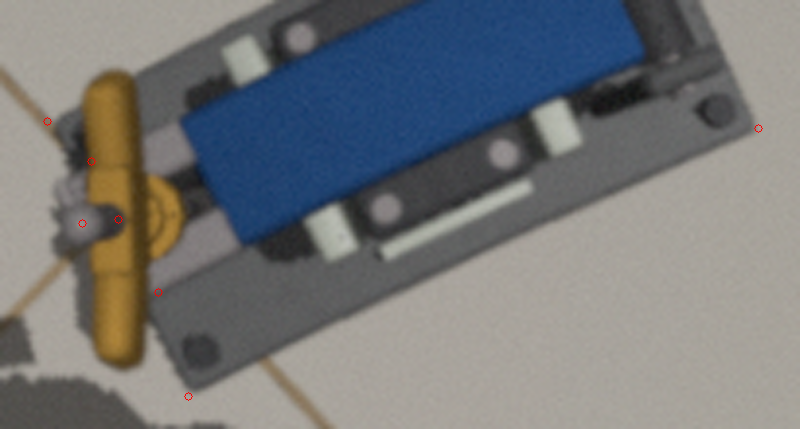

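Emit:
send_rows(increments=[[[23,-22,5],[0,0,0],40],[[23,-22,5],[0,0,0],40],[[20,-20,5],[0,0,0],40],[[0,0,0],[0,0,0],40],[[0,0,0],[0,0,0],40]])

```text
clock: 2.65
tool_pos: [492.2, -172.8, 213.4]
eef_rot: [0.91, 0.416, -0.005, -0.001]
force: [-0.4, -0.7, 0.6]
grip_width: 0.469
```

```bash
python3 - <<'E'
from h import *
import pickle
cal=imaging.get_calibration('wrist');im=imaging.read_camera('wrist')
pickle.dump((cal,im),open('w2.pkl','wb'))
cv2.imwrite('pics/w2.png',cv2.resize(im,(800,600),interpolation=cv2.INTER_CUBIC))
print(sensors.get_obs()['tool_pos'],delta([495,-177,113],down(-.724)), [proj(cal,'wrist',p)*1.5625 for p in ([495,-177,149],[495,-177,120])])
E
```

```text
[ 492.29 -172.94  213.42] (array([ -0.43,   5.42, 100.39]), array([-0.41,  0.49,  0.56])) [array([420.41, 324.12]), array([419.07, 305.75])]
```

View pics/w2.png

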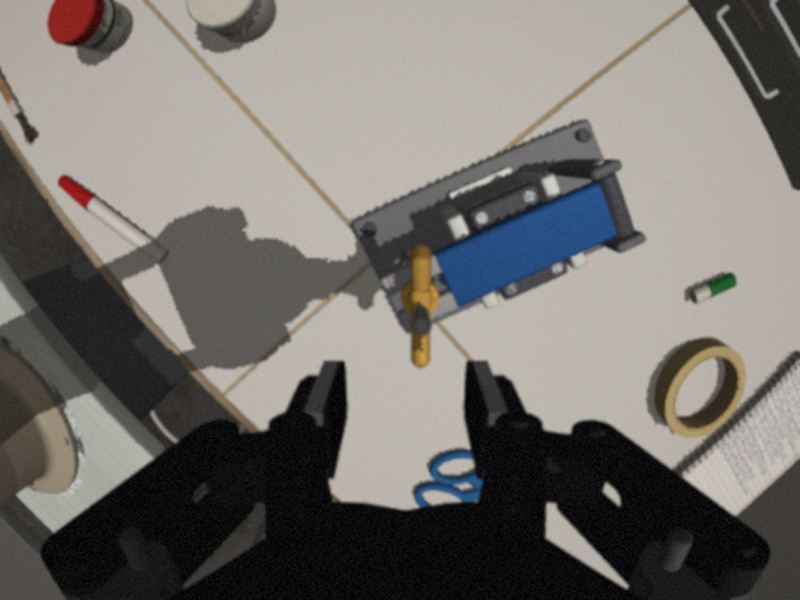

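The wings are centred at (421,306) and the ball is at (422,320), both matching the prediction within 2 px. Descending to pinch.

Emit:
send_rows(increments=[[[0,6,20],[-0.4,0.5,0.5],40],[[0,0,30],[0,0,0],40],[[0,0,28],[0,0,0],40],[[0,0,14],[0,0,0],40],[[0,0,0],[0,0,0],40],[[0,0,0],[0,0,0],40]])

```text
clock: 3.3
tool_pos: [497.9, -180.7, 121.7]
eef_rot: [0.912, 0.411, 0.002, 0.003]
force: [0.8, -0.2, 0.7]
grip_width: 0.47
```

```bash
python3 - <<'E'
from h import *
print(sensors.get_obs()['force'],delta([495.5,-177.3,113],down(-.724)))
E
```

```text
[ 0.76 -0.21  0.69] (array([ 0.93, -4.14,  8.66]), array([ 0.36, -0.1 , -0.02]))
```

Emit:
send_rows(increments=[[[1,-4,8],[0.3,0,0],40],[[0,0,0],[0,0,0],40],[[0,0,0],[0,0,0],40]])

```text
clock: 3.6
tool_pos: [496.6, -178.1, 115.8]
eef_rot: [0.912, 0.41, 0.002, 0.002]
force: [-0.0, -0.4, 0.4]
grip_width: 0.469
```

Emit:
send_rows(increments=[[[0,0,0],[0,0,0],0],[[0,0,0],[0,0,0],0],[[0,0,0],[0,0,0],0],[[0,0,0],[0,0,0],0],[[0,0,0],[0,0,0],0]], grip_force=40)

```text
clock: 4.1
tool_pos: [497.0, -178.2, 117.0]
eef_rot: [0.912, 0.411, 0.003, 0.002]
force: [0.8, -0.8, -2.1]
grip_width: 0.104
```

```bash
python3 - <<'E'
from h import *
o=sensors.get_obs();print(o['force'],o['moment'],o['grip_width']*85.4,delta([495.5,-177.3,113],down(-.724)))
E
```

```text
[ 0.78 -0.8  -2.06] [0.01 0.04 0.02] 8.883719340217326 (array([-0.3 , -1.78,  4.01]), array([ 0.37, -0.19, -0.03]))
```

Emit:
send_rows(increments=[[[0,0,0],[0,0,-8],0],[[0,0,-0.4],[0,0,-8],0],[[0,0,-0.4],[0,0,-8],0],[[0,0,-0.4],[0,0,-8],0],[[0,0,-0.4],[0,0,-8],0],[[0,0,-0.4],[0,0,-8],0],[[0,0,0],[0,0,0],0]])

```text
clock: 4.8
tool_pos: [496.3, -178.0, 119.1]
eef_rot: [0.654, 0.757, 0.001, 0.002]
force: [-1.3, 0.2, -0.2]
grip_width: 0.108
```

```bash
python3 - <<'E'
from h import *
import sys
o=sensors.get_obs();print(o['force'],o['moment'],o['grip_width']*85.4,o['joint_positions'],delta([496.5,-178,117],down(-.724)))
cv2.imwrite('pics/w3.png',cv2.resize(imaging.read_camera('wrist')[130:290,180:360],None,fx=3,fy=3))
E
```

```text
[-1.32  0.19 -0.21] [0.03 0.1  0.05] 9.192442533513054 [-0.42  0.12  1.56  0.    1.46 -0.56] (array([-0.02,  0.21,  2.15]), array([ 0.29, -0.04, 49.8 ]))
```

View pics/w3.png

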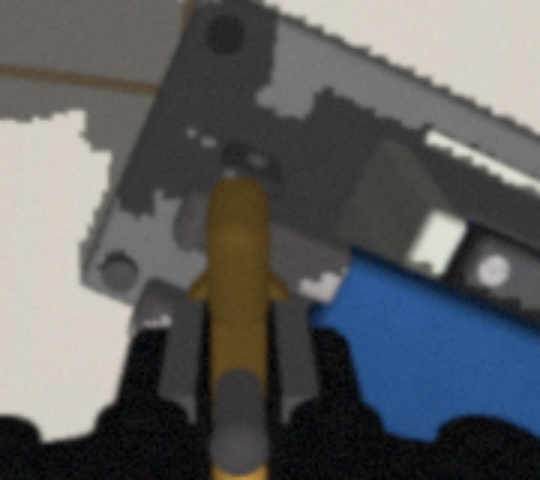

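The nut has followed the fingers; the wing sits squarely between the pads after about 50°. Another 80° or so to go.

Emit:
send_rows(increments=[[[0,0,-0.3],[0,0,-8],0],[[0,0,-0.3],[0,0,-8],0],[[0,0,-0.3],[0,0,-8],0],[[0,0,-0.3],[0,0,-8],0],[[0,0,-0.4],[0,0,-8],0],[[0,0,-0.4],[0,0,-8],0],[[0,0,-0.4],[0,0,-8],0],[[0,0,-0.3],[0,0,-8],0],[[0,0,-0.3],[0,0,-8],0],[[0,0,-0.3],[0,0,-7],0],[[0,0,0],[0,0,0],0]])

```text
clock: 5.95
tool_pos: [495.2, -179.0, 122.6]
eef_rot: [0.022, 1.0, -0.001, 0.001]
force: [-1.3, -0.7, 0.2]
grip_width: 0.102
```

```bash
python3 - <<'E'
from h import *
o=sensors.get_obs();print(o['force'],o['moment'],o['grip_width']*85.4,o['joint_positions'],delta([496.5,-178,117],down(-.724)))
E
```

```text
[-1.29 -0.66  0.17] [0.05 0.1  0.01] 8.734283087063083 [-0.42  0.12  1.55 -0.    1.47 -1.94] (array([-1.21,  1.03,  5.62]), array([  0.09,   0.21, 129.01]))
```

```bash
cat >> h.py <<'E'
def swing(hinge,axis,deg,n=1):
    "constant row (tool axes) for rotating the present tool pose by deg/n about axis through hinge"
    o=sensors.get_obs();T=R.from_quat(o['eef_rot']);w=R.from_rotvec(np.radians(deg/n)*np.asarray(axis))
    d=w.apply(o['tool_pos']-hinge)+hinge-o['tool_pos']
    print(deg/n,T.inv().apply(d),np.degrees((T.inv()*w*T).as_rotvec()),'end',w)
yaw=-.267;cx=np.array([np.cos(yaw),np.sin(yaw),0]);cy=np.array([-np.sin(yaw),np.cos(yaw),0])
BH=np.array([495.3,-177.8,30])
E
python3 -c "
from h import *
swing(BH,cy,-30,6)"
```

```text
-5.0 [7.87 1.79 0.31] [ 1.11 -4.88  0.01] end Rotation.from_matrix(array([[ 1.  ,  0.  , -0.08],
                            [ 0.  ,  1.  ,  0.02],
                            [ 0.08, -0.02,  1.  ]]))
```

Emit:
send_rows(increments=[[[7.9,1.8,0.3],[1.1,-4.9,0],0],[[7.9,1.8,0.3],[1.1,-4.9,0],0],[[7.9,1.8,0.3],[1.1,-4.9,0],0],[[0,0,0],[0,0,0],0]])

```text
clock: 6.35
tool_pos: [471.3, -172.2, 119.1]
eef_rot: [0.034, 0.99, -0.033, 0.132]
force: [0.6, 0.4, -4.1]
grip_width: 0.104
```

```bash
python3 -c "
from h import *
o=sensors.get_obs();print(o['tool_pos'],o['force'],o['moment'],o['grip_width']*85,R.from_quat(o['eef_rot']).as_matrix()[:,2])
p=o['tool_pos']-BH;print('polar',np.hypot(p@cx,p[2]),np.arctan2(-(p@cx),p[2]))
swing(BH,cy,-18,4)"
```

```text
[ 471.27 -172.22  119.08] [ 0.58  0.4  -4.06] [0.19 0.27 0.05] 8.8260961731835 [ 0.26 -0.07 -0.96]
polar 92.42996472891166 0.26999569182265193
-4.5 [7.11 1.43 0.26] [ 0.89 -4.41  0.01] end Rotation.from_matrix(array([[ 1.  ,  0.  , -0.08],
                            [ 0.  ,  1.  ,  0.02],
                            [ 0.08, -0.02,  1.  ]]))
```

Emit:
send_rows(increments=[[[7.1,1.4,0.3],[0.9,-4.4,0],0],[[7.1,1.4,0.3],[0.9,-4.4,0],0],[[7.1,1.4,0.3],[0.9,-4.4,0],0],[[7.1,1.4,0.3],[0.9,-4.4,0],0],[[0,0,0],[0,0,0],0]])

```text
clock: 6.85
tool_pos: [444.1, -164.6, 105.0]
eef_rot: [0.048, 0.955, -0.067, 0.286]
force: [2.9, 0.1, -1.8]
grip_width: 0.101
```

```bash
python3 -c "
from h import *
o=sensors.get_obs();print(o['tool_pos'],o['force'],o['moment'],o['grip_width']*85,R.from_quat(o['eef_rot']).as_matrix()[:,2])
p=o['tool_pos']-BH;print('polar',np.hypot(p@cx,p[2]),np.arctan2(-(p@cx),p[2]))
"
```

```text
[ 444.08 -164.6   105.05] [ 2.9   0.05 -1.83] [ 0.28 -0.07  0.21] 8.575552100757015 [ 0.54 -0.16 -0.83]
polar 91.81328921197765 0.6138943525031971
```

Emit:
send_rows(increments=[[[0,0,0],[0,0,0],50],[[0,0,0],[0,0,0],50],[[0,0,0],[0,0,0],50],[[0,0,0],[0,0,0],50],[[0,0,-30],[0,0,0],60],[[0,0,-40],[0,0,0],60],[[0,0,-30],[0,0,0],60],[[0,0,0],[0,0,0],60]])

```text
clock: 7.65
tool_pos: [389.6, -148.5, 191.0]
eef_rot: [0.054, 0.955, -0.064, 0.284]
force: [0.7, -0.2, 0.0]
grip_width: 0.702
```

```bash
python3 - <<'E'
from h import *
o=sensors.get_obs();print(o['tool_pos'],o['force'],o['joint_positions'])
plan(BH-5*cx+[0,0,160],down(1.304),60)
cv2.imwrite('pics/s1.png',cv2.resize(imaging.read_camera('side')[110:180,205:290],None,fx=7,fy=7,interpolation=cv2.INTER_CUBIC))
E
```

```text
[ 389.58 -148.47  190.97] [ 0.73 -0.2   0.02] [-0.56 -0.78  2.2   0.17  1.15 -2.04]
5 rows: [[[-17.1,-2.7,11.8],[-0.6,6.7,1.7],60],[[-18.4,-2.3,9.7],[-0.6,6.8,1.7],60],[[-19.5,-1.8,7.4],[-0.6,6.7,1.8],60],[[-20.3,-1.3,5.1],[-0.6,6.8,1.7],60],[[-20.8,-0.7,2.7],[-0.6,6.7,1.7],60]]
```

View pics/s1.png

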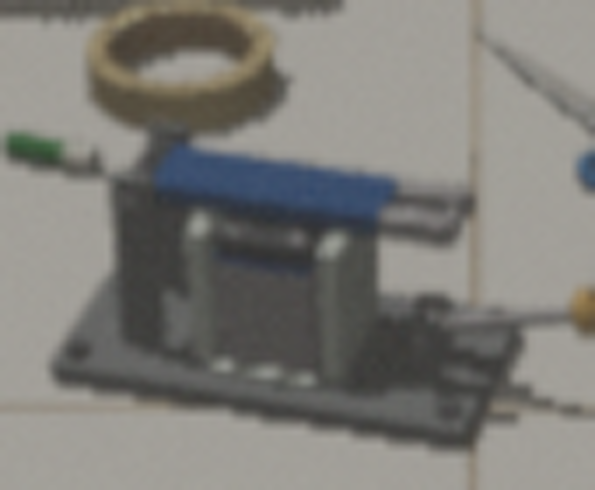

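The eyebolt has dropped outward, with the bolt and brass nut lying at right (470–580,310). The fork at (430,205) is free. Moving above the fork (7 pictures viewed).

Emit:
send_rows(increments=[[[-17,-3,12],[-0.6,6.7,1.7],60],[[-18,-2,10],[-0.6,6.7,1.7],60],[[-20,-2,7],[-0.6,6.7,1.7],60],[[-20,-1,5],[-0.6,6.7,1.7],60],[[-20,-1,3],[-0.6,6.7,1.7],60],[[0,0,0],[0,0,0],60],[[0,0,0],[0,0,0],60]])

```text
clock: 8.4
tool_pos: [491.9, -175.3, 167.9]
eef_rot: [0.135, 0.991, 0.004, -0.018]
force: [-0.5, -0.6, 0.4]
grip_width: 0.706
```

```bash
python3 - <<'E'
from h import *
import pickle
cal=imaging.get_calibration('wrist');im=imaging.read_camera('wrist');pickle.dump((cal,im),open('w4.pkl','wb'))
o=sensors.get_obs();print(o['tool_pos'],o['force'],delta(BH-5*cx+[0,0,46],down(1.304)))
big=cv2.resize(im[40:340,80:430],None,fx=2.2,fy=2,interpolation=cv2.INTER_CUBIC)
big=cv2.resize(im[60:330,100:430],None,fx=2.2,fy=2.2,interpolation=cv2.INTER_CUBIC)
C=BH+68*cx;C[2]=0
for m in [(-100,50,12),(-100,-50,12),(100,-50,12),(100,50,12),(-86,18,97),(-86,-18,97)]:
    p=C+m[0]*cx+m[1]*cy;p[2]=m[2];u=(proj(cal,'wrist',p)-[100,60]+.5)*2.2;cv2.circle(big,tuple(int(t) for t in u),4,(0,0,255),1);print(m,u)
cv2.imwrite('pics/w4.png',big)
E
```

```text
[ 491.07 -175.04  167.44] [-1.28  1.29 -1.67] (array([-3.25, -1.8 , 91.38]), array([ 0.17, -2.15, -0.24]))
(-100, 50, 12) [450.42 215.11]
(-100, -50, 12) [237.06 216.2 ]
(100, -50, 12) [259.48 567.09]
(100, 50, 12) [433.34 566.59]
(-86, 18, 97) [394.46 287.9 ]
(-86, -18, 97) [289.33 288.38]
```

View pics/w4.png

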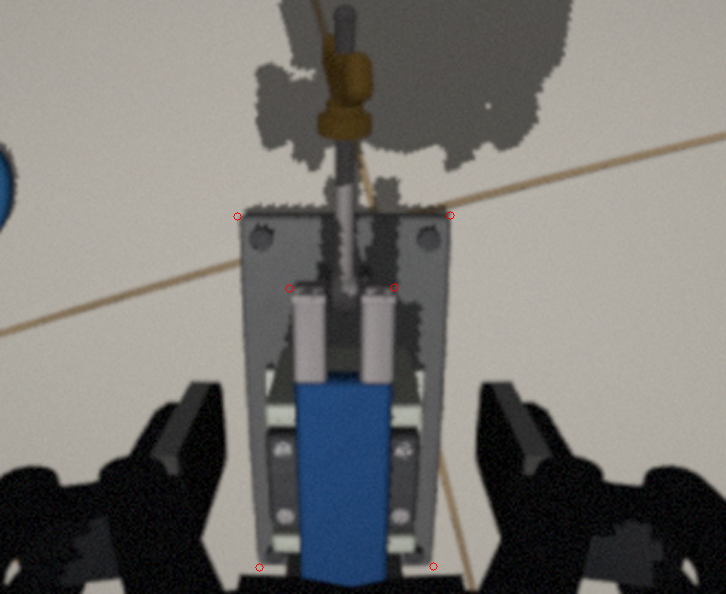

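The fork tines run from (293,290) to (396,290), and the model agrees to about 1 mm. The bolt lies well clear. Descending.

Emit:
send_rows(increments=[[[-1,-1,30],[0,-1,0],60],[[-1,0,30],[0,-0.5,0],60],[[0,0,22],[0,0,0],60],[[0,0,0],[0,0,0],60],[[0,0,0],[0,0,0],60]])

```text
clock: 8.95
tool_pos: [488.6, -175.0, 87.8]
eef_rot: [0.135, 0.991, 0.0, 0.002]
force: [0.8, -0.0, 0.2]
grip_width: 0.7
```

```bash
python3 - <<'E'
from h import *
o=sensors.get_obs();print(o['tool_pos'],o['force'],delta(BH-5*cx+.7*cy+[0,0,46],down(1.304)))
E
```

```text
[ 488.64 -175.     87.78] [ 0.81 -0.03  0.22] (array([-2.11, -0.25, 11.79]), array([ 0.06,  0.24, -0.21]))
```

Emit:
send_rows(increments=[[[-2,0,11],[0,0,0],60],[[0,0,0],[0,0,0],50],[[0,0,0],[0,0,0],20],[[0,0,0],[0,0,0],20],[[0,0,0],[0,0,0],20],[[0,0,0],[0,0,0],20]], grip_force=30)

```text
clock: 9.55
tool_pos: [491.6, -177.7, 81.6]
eef_rot: [0.135, 0.991, -0.002, 0.006]
force: [-0.6, 0.5, -1.7]
grip_width: 0.412
```

```bash
cat >> h.py <<'E'
def bridge(a1,n,tilt=0,g=20,r=None,g0=None):
    "rows: carry the TCP round the bridge hinge from the present angle to a1, tool tilting (about clamp y) in all by tilt rad"
    o=sensors.get_obs();T=R.from_quat(o['eef_rot']);p=o['tool_pos'];off=g0 if g0 is not None else T.apply([0,0,-18.7])
    h=BH+130*cx;h[2]=91
    gp=p+off-h;lat=gp@cy;rr=np.hypot(gp@cx,gp[2]);a0=np.arctan2(gp[2],-gp@cx);print('r',rr,'a0',a0)
    rows=[];P,Q=p,T
    for k in range(1,n+1):
        a=a0+(a1-a0)*k/n;Qn=R.from_rotvec(tilt*k/n*cy)*T
        Pn=h+lat*cy-cx*rr*np.cos(a)+np.array([0,0,rr*np.sin(a)])-Qn.apply(T.inv().apply(off))
        s=np.round(Q.inv().apply(Pn-P),1)+0;w=np.round(np.degrees((Q.inv()*Qn).as_rotvec()),1)+0
        rows.append([s.tolist(),w.tolist(),g]);P=P+Q.apply(s);Q=Q*R.from_rotvec(np.radians(w))
    print(str(rows).replace(' ',''),P)
E
python3 - <<'E'
from h import *
o=sensors.get_obs();print(o['tool_pos'],o['force'],o['grip_width']*85.4)
bridge(1.0,7)
E
```

```text
[ 491.58 -177.72   81.58] [-0.64  0.47 -1.67] 35.190474599796836
r 134.16436762477363 a0 0.06922451513450267
[[[-2.6,0.0,-17.6],[0.0,0.0,0.0],20],[[-5.0,-0.1,-17.2],[0.0,0.0,0.0],20],[[-7.1,0.0,-16.3],[0.0,0.0,0.0],20],[[-9.3,0.0,-15.2],[0.0,0.0,0.0],20],[[-11.2,0.0,-13.9],[0.0,0.0,0.0],20],[[-13.0,0.0,-12.2],[0.0,0.0,0.0],20],[[-14.4,0.0,-10.4],[0.0,0.0,0.0],20]] [ 550.72 -193.92  185.15]
```

```bash
python3 - <<'E'
from h import *
bridge(1.0,7,g0=np.array([0,0,9.4]))
E
```

```text
r 133.6120325327418 a0 -0.0001379689085019941
[[[-1.6,-0.1,-19.0],[0.0,0.0,0.0],20],[[-4.3,0.0,-18.6],[0.0,0.0,0.0],20],[[-6.9,0.0,-17.8],[0.0,0.0,0.0],20],[[-9.3,0.0,-16.6],[0.0,0.0,0.0],20],[[-11.6,0.0,-15.1],[0.0,0.0,0.0],20],[[-13.7,0.0,-13.3],[0.0,0.0,0.0],20],[[-15.4,0.0,-11.3],[0.0,0.0,0.0],20]] [ 550.82 -193.92  194.05]
```

Emit:
send_rows(increments=[[[-1,0,-12],[0,0,0],20],[[-3,0,-14],[0,0,0],20],[[-5,0,-15],[0,0,0],20],[[-7,0,-15],[0,0,0],20],[[0,0,0],[0,0,0],20]])

```text
clock: 10.05
tool_pos: [506.6, -182.0, 140.8]
eef_rot: [0.136, 0.991, -0.003, 0.005]
force: [2.8, -1.6, -2.7]
grip_width: 0.413
```

```bash
python3 - <<'E'
from h import *
o=sensors.get_obs();print(o['tool_pos'],o['force'],o['moment'],o['grip_width']*85.4,delta([0,0,0],down(1.304))[1])
bridge(1.6,7,g0=np.array([0,0,9.4]))
E
```

```text
[ 506.56 -181.97  140.82] [ 2.78 -1.55 -2.71] [-0.21 -0.35 -0.07] 35.254165687801695 [-0.22  0.58 -0.3 ]
r 132.06542861518633 a0 0.46502006714307154
[[[-11.3,0.0,-18.2],[0.0,0.0,0.0],20],[[-14.1,0.0,-16.1],[0.0,0.0,0.0],20],[[-16.5,0.0,-13.6],[0.0,0.0,0.0],20],[[-18.4,0.1,-10.8],[0.0,0.0,0.0],20],[[-20.0,0.0,-7.6],[0.0,0.0,0.0],20],[[-21.0,0.1,-4.4],[0.0,0.0,0.0],20],[[-21.3,0.1,-0.9],[0.0,0.0,0.0],20]] [ 624.1  -214.16  213.65]
```

Emit:
send_rows(increments=[[[-11,0,-18],[0,0,0],20],[[-14,0,-16],[0,0,0],20],[[-16,0,-14],[0,0,0],20],[[-18,0,-11],[0,0,0],20],[[0,0,0],[0,0,0],20]])

```text
clock: 10.55
tool_pos: [561.4, -197.4, 199.0]
eef_rot: [0.136, 0.991, -0.002, -0.0]
force: [0.9, -0.6, -1.5]
grip_width: 0.414
```

```bash
python3 - <<'E'
from h import *
o=sensors.get_obs();print(o['tool_pos'],o['force'],o['moment'],o['grip_width']*85.4,delta([0,0,0],down(1.304))[1])
bridge(2.0,8,g0=np.array([0,0,9.4]))
E
```

```text
[ 561.45 -197.45  198.99] [ 0.93 -0.56 -1.5 ] [-0.15 -0.15  0.01] 35.396787466681175 [-0.25 -0.   -0.32]
r 132.29892333237933 a0 1.0914805101399843
[[[-13.7,0.0,-6.2],[0.0,0.0,0.0],20],[[-14.3,0.1,-4.5],[0.0,0.0,0.0],20],[[-14.7,0.1,-2.9],[0.0,0.0,0.0],20],[[-15.0,0.0,-1.3],[0.0,0.0,0.0],20],[[-15.0,0.1,0.5],[0.0,0.0,0.0],20],[[-14.9,0.1,2.2],[0.0,0.0,0.0],20],[[-14.5,0.1,3.8],[0.0,0.0,0.0],20],[[-14.0,0.1,5.5],[0.0,0.0,0.0],20]] [ 673.43 -228.09  201.89]
```

Emit:
send_rows(increments=[[[-14,0,-6],[0,0,0],20],[[-14,0,-5],[0,0,0],20],[[-15,0,-3],[0,0,0],20],[[-15,0,-1],[0,0,0],20],[[-15,0,0],[0,0,0],20],[[-15,0,2],[0,0,0],20],[[-14,0,4],[0,0,0],20],[[0,0,0],[0,0,0],20]])

```text
clock: 11.35
tool_pos: [657.0, -224.4, 211.2]
eef_rot: [0.136, 0.991, -0.002, -0.004]
force: [-1.9, -1.4, -2.1]
grip_width: 0.408
```

```bash
python3 - <<'E'
from h import *
o=sensors.get_obs();print(o['tool_pos'],o['force'],o['moment'],o['grip_width']*85.4,o['joint_positions'],delta([0,0,0],down(1.304))[1])
bridge(2.15,3,g0=np.array([0,0,9.4]))
E
```

```text
[ 656.96 -224.4   211.24] [-1.91 -1.41 -2.08] [ 0.09  0.34 -0.05] 34.81093272854612 [-0.38  0.56  0.83 -0.01  1.76 -1.68] [-0.29 -0.4  -0.33]
r 135.16147969275477 a0 1.8575375301411943
[[[-12.5,0.1,4.2],[0.0,0.0,0.0],20],[[-12.0,0.1,5.5],[0.0,0.0,0.0],20],[[-11.4,0.1,6.6],[0.0,0.0,0.0],20]] [ 691.48 -233.83  194.69]
```

Emit:
send_rows(increments=[[[-12,0,4],[0,0,0],20],[[-12,0,5],[0,0,0],20],[[-8,0,5],[0,0,0],20],[[0,0,0],[0,0,0],20],[[0,0,0],[0,0,0],70],[[0,0,0],[0,0,0],75],[[0,0,0],[0,0,0],80],[[0,0,-20],[0,0,0],80],[[0,0,-30],[0,0,0],80],[[10,0,-10],[0,0,0],80],[[0,0,0],[0,0,0],80]])

```text
clock: 12.45
tool_pos: [675.8, -228.4, 261.0]
eef_rot: [0.135, 0.991, -0.001, -0.004]
force: [-0.3, 0.3, -0.4]
grip_width: 0.934
```

```bash
python3 - <<'E'
from h import *
o=sensors.get_obs();print(o['tool_pos'],o['force'],o['grip_width']*85.4)
C=BH+68*cx;C[2]=0
plan(C-30*cx+[0,0,215],down(1.304),85)
cv2.imwrite('pics/s2.png',cv2.resize(imaging.read_camera('side')[80:180,190:300],None,fx=5.5,fy=5.5,interpolation=cv2.INTER_CUBIC))
E
```

```text
[ 675.83 -228.41  260.95] [-0.34  0.31 -0.43] 79.74442671005421
4 rows: [[[37.3,0.2,11.8],[-0.1,-0.1,-0.1],85],[[37.3,0.2,11.7],[0.0,-0.1,0.0],85],[[37.3,0.3,11.6],[-0.1,-0.1,-0.1],85],[[37.3,0.2,11.6],[0.0,-0.2,0.0],85]]
```

View pics/s2.png

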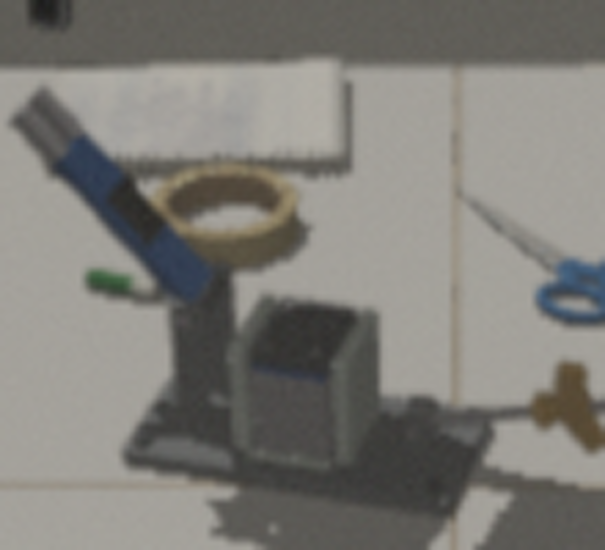

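The side view shows the bridge thrown right back, with the fork at (45,115) upper left. The cell with its dark lid is exposed at (300,345). Going over the cell (9 pictures viewed).

Emit:
send_rows(increments=[[[30,0,5],[0,0,0],85],[[30,0,10],[0,0,0],85],[[30,0,15],[0,0,0],85],[[20,0,15],[0,0,0],85],[[0,0,0],[0,0,0],85],[[0,0,0],[0,0,0],85]])

```text
clock: 13.1
tool_pos: [565.1, -197.3, 203.3]
eef_rot: [0.135, 0.991, 0.001, -0.011]
force: [-0.2, -0.1, 0.3]
grip_width: 0.995
```

```bash
python3 - <<'E'
from h import *
o=sensors.get_obs();print(o['tool_pos'],o['force'])
C=BH+68*cx+.7*cy;C[2]=0
print(C,delta(C+[0,0,44],down(1.304)))
E
```

```text
[ 565.12 -197.26  203.34] [-0.16 -0.07  0.29]
[ 561.08 -195.07    0.  ] (array([  0.98,   1.32, 159.4 ]), array([-0.1 , -1.26, -0.22]))
```

Emit:
send_rows(increments=[[[1,1,30],[0,-0.8,0],85],[[0,0,40],[0,0,0],85],[[0,0,30],[0,0,0],85],[[0,0,0],[0,0,0],85]])

```text
clock: 13.5
tool_pos: [569.1, -197.8, 104.0]
eef_rot: [0.135, 0.991, -0.001, 0.0]
force: [0.4, -1.1, -0.9]
grip_width: 1.0
```

```bash
python3 - <<'E'
from h import *
o=sensors.get_obs();print(o['tool_pos'],o['force'])
print(delta([561.1,-195.1,44],down(1.304)))
E
```

```text
[ 569.09 -197.75  104.  ] [ 0.41 -1.06 -0.89]
(array([ 8.49,  0.58, 59.99]), array([-0.15,  0.07, -0.2 ]))
```

Emit:
send_rows(increments=[[[6,0,10],[0,0,0],85],[[1,0,20],[0,0,0],85],[[0,0,15],[0,0,0],85],[[0,0,8],[0,0,0],85],[[0,0,0],[0,0,0],85],[[0,0,0],[0,0,0],85]])

```text
clock: 14.1
tool_pos: [570.2, -198.9, 58.1]
eef_rot: [0.135, 0.991, -0.003, 0.007]
force: [0.7, 0.5, 0.7]
grip_width: 0.992
```

```bash
python3 - <<'E'
from h import *
o=sensors.get_obs();print(o['tool_pos'],o['force'])
print(delta([561.1,-195.1,44],down(1.304)))
E
```

```text
[ 570.17 -198.86   58.06] [0.7  0.51 0.7 ]
(array([ 9.94,  1.27, 13.92]), array([-0.24,  0.79, -0.18]))
```

Emit:
send_rows(increments=[[[7,1,5],[0,0.7,0],85],[[3,0,5],[0,0,0],85],[[0,0,0],[0,0,0],85],[[0,0,0],[0,0,0],85]])

```text
clock: 14.5
tool_pos: [561.1, -195.4, 49.5]
eef_rot: [0.135, 0.991, -0.003, 0.002]
force: [-0.4, 0.3, -0.2]
grip_width: 0.992
```

```bash
python3 - <<'E'
from h import *
o=sensors.get_obs();print(o['tool_pos'],o['force'])
print(delta([561.1,-195.1,44],down(1.304)))
E
```

```text
[ 561.13 -195.39   49.54] [-0.45  0.26 -0.25]
(array([0.13, 0.29, 5.54]), array([-0.26,  0.22, -0.18]))
```

Emit:
send_rows(increments=[[[0,0,5],[0,0,0],85],[[0,0,0],[0,0,0],66],[[0,0,0],[0,0,0],50],[[0,0,0],[0,0,0],50],[[0,0,0],[0,0,0],50],[[0,0,0],[0,0,0],50]], grip_force=60)

```text
clock: 15.1
tool_pos: [561.6, -196.0, 45.1]
eef_rot: [0.135, 0.991, -0.003, 0.002]
force: [-0.6, -0.3, -0.1]
grip_width: 0.716
```

Emit:
send_rows(increments=[[[0,0,-5],[0,0,0],50],[[0,0,-15],[0,0,0],50],[[0,0,-20],[0,0,0],50],[[0,0,0],[0,0,0],50]])

```text
clock: 15.5
tool_pos: [560.5, -195.2, 86.3]
eef_rot: [0.135, 0.991, -0.002, 0.001]
force: [0.6, -0.1, -2.4]
grip_width: 0.719
```

```bash
python3 - <<'E'
from h import *
o=sensors.get_obs();print(o['tool_pos'],o['force'],o['moment'],o['grip_width']*85.4)
print(delta([561.1,-195.1,44],down(1.304)))
E
```

```text
[ 560.52 -195.15   86.34] [ 0.64 -0.12 -2.36] [ 0.   -0.11  0.03] 61.37239662555722
(array([-0.46,  0.4 , 42.34]), array([-0.26,  0.11, -0.19]))
```

Emit:
send_rows(increments=[[[0,0,-25],[0,0,0],50],[[0,0,-25],[0,0,0],50],[[0,0,-10],[0,0,0],50],[[0,0,0],[0,0,0],50]])

```text
clock: 15.9
tool_pos: [560.1, -194.5, 146.5]
eef_rot: [0.135, 0.991, -0.002, 0.0]
force: [0.2, 0.5, -3.0]
grip_width: 0.721
```

```bash
python3 - <<'E'
from h import *
o=sensors.get_obs();print(o['tool_pos'],o['force'],o['moment'],o['grip_width']*85.4)
plan([430,-10,130],down(2.006),50,step=35,rstep=6)
E
```

```text
[ 560.1  -194.45  146.49] [ 0.24  0.52 -3.01] [0.05 0.01 0.  ] 61.54638687379036
7 rows: [[[24.9,20.4,2.3],[0.0,0.0,-5.8],50],[[22.8,22.9,2.2],[-0.1,0.0,-5.7],50],[[20.4,25.0,2.3],[0.0,0.0,-5.8],50],[[17.7,26.9,2.3],[0.0,0.0,-5.8],50],[[14.9,28.6,2.3],[-0.1,0.0,-5.8],50],[[12.0,30.0,2.3],[0.0,0.0,-5.7],50],[[8.9,31.0,2.4],[0.0,0.0,-5.8],50]]
```

Emit:
send_rows(increments=[[[24,20,2],[0,0,-5.7],50],[[22,22,2],[0,0,-5.7],50],[[20,24,2],[0,0,-5.7],50],[[17,26,2],[0,0,-5.7],50],[[14,28,2],[0,0,-5.7],50],[[12,29,2],[0,0,-5.7],50],[[8,25,2],[0,0,-5],50],[[0,0,0],[0,0,0],50],[[0,0,0],[0,0,0],50]])

```text
clock: 16.8
tool_pos: [424.7, -14.3, 117.6]
eef_rot: [-0.219, 0.976, 0.002, -0.009]
force: [1.1, 0.1, -3.1]
grip_width: 0.717
```

```bash
python3 - <<'E'
from h import *
o=sensors.get_obs();print(o['tool_pos'],o['force'],o['moment'],o['grip_width']*85.4)
print(delta([430,-10,33],down(2.006)))
E
```

```text
[424.7  -14.34 117.61] [ 1.09  0.14 -3.09] [-0.02 -0.02 -0.04] 61.26996471254989
(array([-8.02,  1.04, 84.5 ]), array([ 0.42, -0.93,  0.33]))
```

Emit:
send_rows(increments=[[[-3,0,25],[0.3,-0.7,0],50],[[0,0,25],[0,0,0],50],[[0,0,15],[0,0,0],50],[[0,0,0],[0,0,0],50],[[0,0,0],[0,0,0],50]])

```text
clock: 17.3
tool_pos: [428.1, -15.6, 49.1]
eef_rot: [-0.215, 0.977, 0.0, -0.002]
force: [0.5, -0.3, -2.9]
grip_width: 0.717
```

```bash
python3 - <<'E'
from h import *
o=sensors.get_obs();print(o['tool_pos'],o['force'],o['moment'],o['grip_width']*85.4)
print(delta([430,-10,33.5],down(2.006)))
E
```

```text
[428.08 -15.64  49.07] [ 0.53 -0.27 -2.89] [ 0.02 -0.04 -0.04] 61.25522449423434
(array([-4.18,  4.29, 15.55]), array([ 0.08, -0.26, -0.08]))
```

Emit:
send_rows(increments=[[[0,0,6],[0,-0.2,0],50],[[0,0,4],[0,0,0],50],[[0,0,2],[0,0,0],50],[[0,0,1],[0,0,0],50],[[0,0,1],[0,0,0],50],[[0,0,0],[0,0,0],50]])

```text
clock: 17.9
tool_pos: [430.1, -16.5, 36.5]
eef_rot: [-0.214, 0.977, -0.0, 0.002]
force: [-0.4, 0.3, -2.6]
grip_width: 0.715
```

```bash
python3 - <<'E'
from h import *
o=sensors.get_obs();print(o['tool_pos'],o['force'],o['moment'],o['grip_width']*85.4)
print(delta([430,-10,33.5],down(2.006)))
E
```

```text
[430.11 -16.46  36.53] [-0.38  0.32 -2.59] [-0.03  0.01 -0.04] 61.09596395599074
(array([-2.6 ,  5.92,  3.03]), array([-0.07,  0.18, -0.17]))
```

Emit:
send_rows(increments=[[[0,0,1.5],[0,0,0],50],[[0,0,1],[0,0,0],50],[[0,0,1],[0,0,0],50],[[0,0,0.5],[0,0,0],50],[[0,0,0],[0,0,0],50]])

```text
clock: 18.4
tool_pos: [430.6, -16.4, 33.2]
eef_rot: [-0.215, 0.977, -0.0, 0.002]
force: [0.3, -0.1, -3.2]
grip_width: 0.717
```

```bash
python3 - <<'E'
from h import *
o=sensors.get_obs();print(o['tool_pos'],o['force'],o['moment'],o['grip_width']*85.4)
print(delta([430,-10,33.5],down(2.006)))
E
```

```text
[430.63 -16.39  33.18] [ 0.31 -0.13 -3.2 ] [-0.03  0.03  0.04] 61.19148176317761
(array([-2.1 ,  6.06, -0.32]), array([-0.11,  0.25, -0.16]))
```

Not touching yet (load still about −3 N). I'll go down a little more until contact.

Emit:
send_rows(increments=[[[0,0,1],[0,0,0],50],[[0,0,0.7],[0,0,0],50],[[0,0,0.7],[0,0,0],50],[[0,0,0],[0,0,0],50]])

```text
clock: 18.8
tool_pos: [430.9, -16.3, 33.2]
eef_rot: [-0.215, 0.977, -0.001, 0.002]
force: [1.2, 0.2, -3.2]
grip_width: 0.717
```

```bash
python3 - <<'E'
from h import *
o=sensors.get_obs();print(o['tool_pos'],o['force'],o['moment'],o['grip_width']*85.4)
E
```

```text
[430.9  -16.35  33.18] [ 1.21  0.2  -3.24] [-0.01 -0.02 -0.03] 61.24703792832215
```

Emit:
send_rows(increments=[[[0,0,2],[0,0,0],50],[[0,0,2],[0,0,0],50],[[0,0,1],[0,0,0],50]])

```text
clock: 19.1
tool_pos: [431.2, -16.3, 33.1]
eef_rot: [-0.215, 0.977, -0.0, 0.002]
force: [-5.2, 0.6, 3.9]
grip_width: 0.716
```

```bash
python3 - <<'E'
from h import *
o=sensors.get_obs();print(o['tool_pos'],o['force'],o['moment'],o['grip_width']*85.4)
E
```

```text
[431.24 -16.29  33.08] [-5.17  0.64  3.94] [-0.1   0.83 -0.07] 61.112863329163154
```

Emit:
send_rows(increments=[[[0,0,0],[0,0,0],85],[[0,0,0],[0,0,0],85],[[0,0,0],[0,0,0],85],[[0,0,0],[0,0,0],85],[[0,0,-20],[0,0,0],85],[[0,0,-40],[0,0,0],85],[[0,0,-40],[0,0,0],85],[[0,0,-30],[0,0,0],85],[[0,0,0],[0,0,0],85]])

```text
clock: 20.0
tool_pos: [430.5, -16.3, 166.5]
eef_rot: [-0.215, 0.977, -0.0, 0.001]
force: [-0.0, 1.0, 0.1]
grip_width: 0.991
```

```bash
python3 - <<'E'
from h import *
o=sensors.get_obs();print(o['clock'],o['tool_pos'],o['force'],o['grip_width']*85.4)
# go to look at the dock: tool offset so that camera sees it
plan([430,260,230],down(0.435),85)
E
```

```text
20.0 [430.53 -16.28 166.46] [-0.03  0.96  0.15] 84.62626977302193
11 rows: [[[-10.5,22.8,-5.8],[0.0,0.0,8.2],85],[[-7.1,24.1,-5.7],[0.0,0.0,8.1],85],[[-3.7,24.8,-5.8],[0.0,0.0,8.2],85],[[-0.1,25.2,-5.8],[0.0,0.1,8.2],85],[[3.5,24.8,-5.8],[0.0,0.0,8.1],85],[[7.0,24.2,-5.7],[0.0,0.0,8.2],85],[[10.3,22.9,-5.8],[0.0,0.0,8.2],85],[[13.5,21.2,-5.8],[0.0,0.0,8.2],85],[[16.4,19.0,-5.8],[0.0,0.0,8.1],85],[[18.9,16.6,-5.7],[0.0,0.0,8.2],85],[[21.0,13.6,-5.8],[0.1,0.0,8.2],85]]
```

```bash
python3 - <<'E'
from h import *
plan([510,250,240],down(0.435),85)
E
```

```text
11 rows: [[[-16.7,18.9,-6.7],[0.0,0.0,8.2],85],[[-13.9,21.2,-6.6],[0.0,0.0,8.1],85],[[-10.7,22.8,-6.7],[0.0,0.0,8.2],85],[[-7.4,24.2,-6.7],[0.0,0.1,8.2],85],[[-3.8,25.0,-6.6],[0.0,0.0,8.1],85],[[-0.3,25.3,-6.7],[0.0,0.0,8.2],85],[[3.3,25.0,-6.7],[0.0,0.0,8.2],85],[[6.9,24.3,-6.6],[0.0,0.0,8.2],85],[[10.3,23.1,-6.7],[0.0,0.0,8.1],85],[[13.4,21.4,-6.7],[0.0,0.0,8.2],85],[[16.3,19.3,-6.7],[0.1,0.0,8.2],85]]
```

Emit:
send_rows(increments=[[[-16,19,-7],[0,0,8.2],85],[[-14,21,-7],[0,0,8.2],85],[[-11,23,-7],[0,0,8.2],85],[[-7,24,-7],[0,0,8.2],85],[[-4,25,-7],[0,0,8.2],85],[[0,25,-7],[0,0,8.2],85],[[3,25,-7],[0,0,8.2],85],[[7,24,-7],[0,0,8.2],85],[[10,23,-6],[0,0,8.2],85],[[13,21,-6],[0,0,7],85],[[15,15,-3],[0,0,4],85],[[0,0,0],[0,0,0],85]])

```text
clock: 21.2
tool_pos: [515.1, 252.5, 227.4]
eef_rot: [0.527, 0.85, -0.004, -0.003]
force: [-0.3, -0.9, -0.2]
grip_width: 0.997
```

```bash
python3 - <<'E'
from h import *
import pickle
cal=imaging.get_calibration('wrist');im=imaging.read_camera('wrist')
pickle.dump((cal,im),open('w5.pkl','wb'))
cv2.imwrite('pics/w5.png',cv2.resize(im,(800,600),interpolation=cv2.INTER_CUBIC))
print(sensors.get_obs()['tool_pos'])
E
```

```text
[514.85 251.39 227.02]
```

View pics/w5.png

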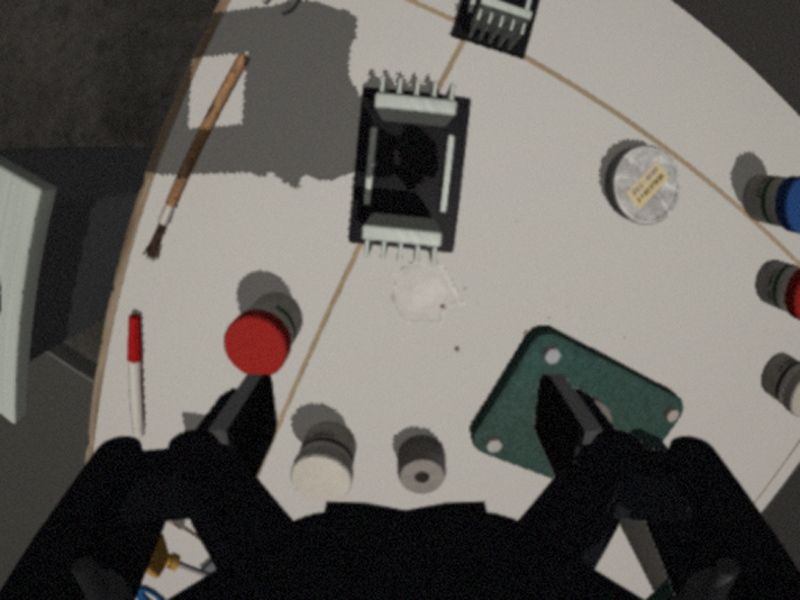

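The view shows the full-size dock (finned cheeks at both ends) with base corners at (349,242), (455,252), (469,98) and (364,88). The smaller dock is beyond it at (497,20).

```bash
python3 - <<'E'
from h import *
import pickle
from scipy.optimize import least_squares
cal,im=pickle.load(open('w5.pkl','rb'));s=1.5625
for u,v in [(349,242),(455,252),(469,98),(364,88)]: print(plane(cal,'wrist',u/s,v/s,8))
# image right = tool y = dock x ; image up = tool x = dock y
M=[((-42,-62,8),(349,242)),((42,-62,8),(455,252)),((42,62,8),(469,98)),((-42,62,8),(364,88))]
def P(q,m):c,k=np.cos(q[2]),np.sin(q[2]);return [q[0]+c*m[0]-k*m[1],q[1]+k*m[0]+c*m[1],m[2]]
r=least_squares(lambda q:np.concatenate([proj(cal,'wrist',P(q,m))*s-u for m,u in M]),[485,316,.435]);print(r.x,r.fun)
big=cv2.resize(im[40:180,200:330],None,fx=4.5,fy=4.5,interpolation=cv2.INTER_CUBIC)
L=[[(-42,-62,8),(42,-62,8),(42,62,8),(-42,62,8)],[(-25,-36,86),(25,-36,86)],[(-25,36,86),(25,36,86)],[(-27,-20,13),(-27,20,13)],[(27,-20,13),(27,20,13)]]
for l in L:
    cv2.polylines(big,[np.int32([(proj(cal,'wrist',P(r.x,m))-[200,40]+.5)*4.5 for m in l])],len(l)>2,(0,0,255),1)
cv2.imwrite('pics/w5c.png',big)
o=sensors.get_obs();print(np.degrees(r.x[2]))
E
```

```text
[466.4  245.74   8.  ]
[545.4  275.95   8.  ]
[499.69 389.66   8.  ]
[423.96 360.6    8.  ]
[483.85 318.01   0.37] [ 0.24  1.04 -0.51  0.74  1.99 -0.77 -1.71 -1.03]
21.050966300631295
```

View pics/w5c.png

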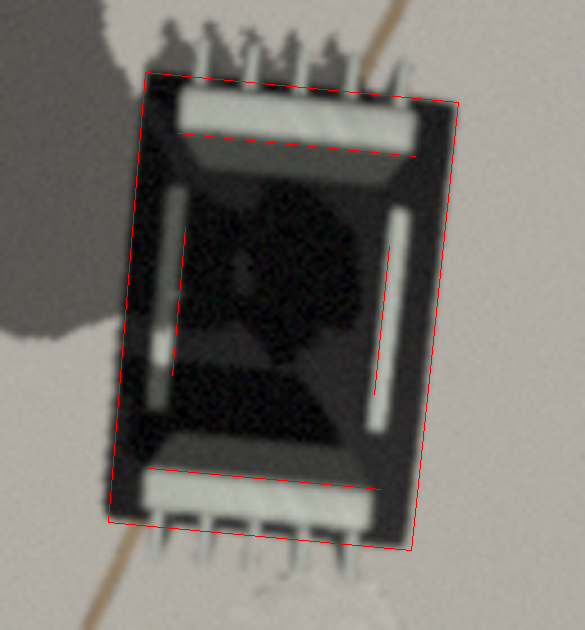

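The model outline matches the base, cheeks and lips to about 1 mm. Dock is at (483.5, 318), yaw 0.367. Going back for the cell (11 pictures viewed).

```bash
python3 - <<'E'
from h import *
plan([431,-16.3,150],down(0.433),85,step=42)
E
```

```text
7 rows: [[[-28.9,-27.6,11.3],[-0.1,0.0,0.2],85],[[-29.1,-27.6,11.2],[-0.1,0.0,0.3],85],[[-29.1,-27.4,11.2],[-0.1,0.0,0.2],85],[[-29.3,-27.3,11.1],[0.0,0.0,0.2],85],[[-29.3,-27.2,11.1],[-0.1,0.0,0.2],85],[[-29.5,-27.2,11.1],[-0.1,0.0,0.3],85],[[-29.6,-27.0,11.1],[-0.1,0.0,0.2],85]]
```

Emit:
send_rows(increments=[[[-29,-27,6],[0,0,0.2],85],[[-29,-27,8],[0,0,0.2],85],[[-29,-27,10],[0,0,0.2],85],[[-29,-27,11],[0,0,0.2],85],[[-29,-27,11],[0,0,0.2],85],[[-29,-27,11],[0,0,0.2],85],[[-20,-18,11],[0,0,0.2],85],[[0,0,0],[0,0,0],85],[[0,0,0],[0,0,0],85]])

```text
clock: 22.15
tool_pos: [428.7, -17.0, 150.6]
eef_rot: [0.534, 0.846, -0.008, -0.006]
force: [0.1, -0.1, 0.1]
grip_width: 0.989
```

```bash
python3 - <<'E'
from h import *
import pickle
cal=imaging.get_calibration('wrist');im=imaging.read_camera('wrist');pickle.dump((cal,im),open('w6.pkl','wb'));cv2.imwrite('pics/w6.png',im)
o=sensors.get_obs();print(o['clock'],o['tool_pos'],delta([431,-16.3,38],down(.433)))
# lid corners predicted vs image gradient: sample intensity along the predicted lid's axes
c=np.array([431,-16.3,70]);x=np.array([np.cos(.433),np.sin(.433),0]);y=np.array([-x[1],x[0],0])
g=cv2.cvtColor(im,cv2.COLOR_BGR2GRAY)
for ax,n in((x,'x'),(y,'y')):
    v=[]
    for t in range(-45,46,3):
        u=proj(cal,'wrist',c+t*ax);v.append((t,int(g[min(max(int(round(u[1])),0),383),int(round(u[0]))])))
    print(n,v)
E
```

```text
22.2 [428.72 -16.69 150.48] (array([ -0.75,   4.41, 112.42]), array([-1.11, -0.06,  0.71]))
x [(-45, 175), (-42, 174), (-39, 175), (-36, 174), (-33, 171), (-30, 173), (-27, 173), (-24, 172), (-21, 86), (-18, 67), (-15, 67), (-12, 70), (-9, 71), (-6, 74), (-3, 69), (0, 73), (3, 74), (6, 70), (9, 73), (12, 73), (15, 76), (18, 79), (21, 75), (24, 139), (27, 146), (30, 141), (33, 173), (36, 173), (39, 175), (42, 173), (45, 174)]
y [(-45, 172), (-42, 173), (-39, 175), (-36, 172), (-33, 174), (-30, 174), (-27, 71), (-24, 70), (-21, 71), (-18, 68), (-15, 66), (-12, 70), (-9, 72), (-6, 70), (-3, 71), (0, 73), (3, 69), (6, 69), (9, 72), (12, 72), (15, 74), (18, 73), (21, 72), (24, 75), (27, 73), (30, 25), (33, 31), (36, 51), (39, 45), (42, 56), (45, 86)]
```

The lid edges appear at ±22 mm and ±29 mm about the predicted centre, so the cell stands where expected. Descending.

Emit:
send_rows(increments=[[[-1,2,20],[-0.8,0,0.5],85],[[0,0,35],[0,0,0],85],[[0,0,25],[0,0,0],85],[[0,0,5],[0,0,0],85],[[0,0,0],[0,0,0],85],[[0,0,0],[0,0,0],85]])

```text
clock: 22.8
tool_pos: [433.7, -13.4, 66.8]
eef_rot: [0.533, 0.846, 0.0, 0.001]
force: [0.5, -0.4, -0.1]
grip_width: 0.991
```

```bash
python3 - <<'E'
from h import *
o=sensors.get_obs();print(o['tool_pos'],o['force'],delta([431.3,-16.2,38],down(.433)))
E
```

```text
[433.73 -13.39  66.83] [ 0.54 -0.36 -0.08] (array([-1.43, -3.45, 28.83]), array([0.1 , 0.13, 0.71]))
```

Emit:
send_rows(increments=[[[-1,-3,12],[0,0,0.5],85],[[0,0,10],[0,0,0],85],[[0,0,5],[0,0,0],85],[[0,0,0],[0,0,0],85]])

```text
clock: 23.2
tool_pos: [433.3, -15.7, 40.5]
eef_rot: [0.537, 0.843, 0.001, 0.004]
force: [0.3, -0.3, -0.7]
grip_width: 0.995
```

```bash
python3 - <<'E'
from h import *
o=sensors.get_obs();print(o['tool_pos'],o['force'],delta([431.3,-16.2,38],down(.433)))
E
```

```text
[433.32 -15.75  40.52] [ 0.25 -0.3  -0.68] (array([ 0.46, -2.04,  2.51]), array([0.37, 0.29, 0.21]))
```

Emit:
send_rows(increments=[[[0,-1.5,2],[0.3,0.3,0.2],85],[[0,0,0],[0,0,0],70],[[0,0,0],[0,0,0],50],[[0,0,0],[0,0,0],35],[[0,0,0],[0,0,0],35],[[0,0,0],[0,0,0],35],[[0,0,0],[0,0,0],35]], grip_force=60)

```text
clock: 23.9
tool_pos: [432.5, -16.6, 39.1]
eef_rot: [0.539, 0.842, 0.001, 0.001]
force: [1.2, -0.6, -1.7]
grip_width: 0.528
```

```bash
python3 - <<'E'
from h import *
o=sensors.get_obs();print(o['tool_pos'],o['force'],o['grip_width']*85.4,delta([431.3,-16.2,38],down(.433)))
E
```

```text
[432.46 -16.61  39.08] [ 1.19 -0.6  -1.69] 45.0841074609616 (array([ 0.86, -0.88,  1.07]), array([ 0.11,  0.  , -0.02]))
```

Emit:
send_rows(increments=[[[0,0,-10],[0,0,0],35],[[0,0,-25],[0,0,0],35],[[0,0,-35],[0,0,0],35],[[0,0,-35],[0,0,0],35],[[0,0,-15],[0,0,0],35],[[0,0,0],[0,0,0],35]])

```text
clock: 24.5
tool_pos: [429.8, -16.3, 163.6]
eef_rot: [0.539, 0.842, -0.001, -0.002]
force: [0.4, -0.4, -2.6]
grip_width: 0.531
```

```bash
python3 - <<'E'
from h import *
o=sensors.get_obs();print(o['tool_pos'],o['force'],o['grip_width']*85.4)
plan([483.8,317.2,160],down(.3674),35,step=35)
E
```

```text
[429.76 -16.34 163.64] [ 0.44 -0.44 -2.59] 45.331584167617926
10 rows: [[[28.0,18.9,0.4],[0.0,0.0,0.4],35],[[28.2,18.7,0.4],[0.0,0.0,0.3],35],[[28.2,18.5,0.4],[-0.1,-0.1,0.4],35],[[28.4,18.4,0.3],[0.0,0.0,0.4],35],[[28.5,18.2,0.4],[0.0,0.0,0.4],35],[[28.6,17.9,0.4],[0.0,0.0,0.3],35],[[28.7,17.8,0.4],[-0.1,0.0,0.4],35],[[28.8,17.6,0.4],[0.0,-0.1,0.4],35],[[29.0,17.4,0.3],[0.0,0.0,0.4],35],[[29.1,17.2,0.4],[0.0,0.0,0.3],35]]
```

Emit:
send_rows(increments=[[[20,13,0],[0,0,0.4],35],[[28,19,0],[0,0,0.4],35],[[28,19,0],[0,0,0.4],35],[[28,18,0],[0,0,0.4],35],[[28,18,0],[0,0,0.4],35],[[28,18,0],[0,0,0.4],35],[[28,18,0],[0,0,0.4],35],[[28,18,0],[0,0,0.4],35],[[25,15,0],[0,0,0.3],35],[[12,8,0],[0,0,0.3],35],[[0,0,0],[0,0,0],35],[[0,0,0],[0,0,0],35]])

```text
clock: 25.7
tool_pos: [477.0, 289.9, 148.0]
eef_rot: [0.568, 0.823, -0.011, -0.009]
force: [0.2, -0.5, -3.3]
grip_width: 0.527
```

```bash
python3 - <<'E'
from h import *
o=sensors.get_obs();print(o['tool_pos'],o['force'],o['grip_width']*85.4,delta([483.8,317.2,140],down(.3674)))
E
```

```text
[476.95 289.94 147.95] [ 0.23 -0.49 -3.26] 45.001275408981584 (array([23.06, 16.25,  7.56]), array([-1.55, -0.12, -0.34]))
```

Emit:
send_rows(increments=[[[10,7,-1],[-1,0,-0.2],35],[[9,6,-1],[-0.3,0,0],35],[[0,0,0],[0,0,0],35],[[0,0,0],[0,0,0],35]])

```text
clock: 26.1
tool_pos: [482.6, 311.9, 149.1]
eef_rot: [0.568, 0.823, -0.001, -0.002]
force: [-0.2, 0.8, -3.6]
grip_width: 0.525
```

```bash
python3 - <<'E'
from h import *
o=sensors.get_obs();print(o['tool_pos'],o['force'],o['grip_width']*85.4,delta([483.8,317.2,140],down(.3674)))
E
```

```text
[482.64 311.86 149.13] [-0.24  0.78 -3.56] 44.84488069347995 (array([4.57, 3.02, 9.12]), array([-0.22, -0.09, -0.26]))
```

Emit:
send_rows(increments=[[[4,2.5,3],[-0.2,0,-0.2],35],[[0,0,3],[0,0,0],35],[[0,0,0],[0,0,0],35],[[0,0,0],[0,0,0],35]])

```text
clock: 26.5
tool_pos: [483.7, 316.2, 142.7]
eef_rot: [0.567, 0.824, 0.0, -0.001]
force: [0.5, -0.0, -3.0]
grip_width: 0.53
```

```bash
python3 - <<'E'
from h import *
import pickle
o=sensors.get_obs();print(o['tool_pos'],o['force'],o['grip_width']*85.4,delta([483.8,317.2,140],down(.3674)))
cal=imaging.get_calibration('wrist');im=imaging.read_camera('wrist');pickle.dump((cal,im),open('w7.pkl','wb'))
g=cv2.cvtColor(im,cv2.COLOR_BGR2GRAY)
x=np.array([np.cos(.3674),np.sin(.3674),0]);y=np.array([-x[1],x[0],0]);c=np.array([483.5,318,86])
# far cheek (+y): profile along y at x=-15,+15 and along x at y=41, top z=86
for lab,b,ax,rng in(('y@-18',c-18*x,y,range(28,56,2)),('y@18',c+18*x,y,range(28,56,2)),('x@41',c+41*y,x,range(-34,36,2))):
    print(lab,[(t,int(g[tuple(np.int32(np.round(proj(cal,'wrist',b+t*ax)))[::-1])])) for t in rng if 0<=proj(cal,'wrist',b+t*ax)[1]<383])
# the cell's lid in the same picture
T=R.from_quat(o['eef_rot']);lid=o['tool_pos']+[0,0,-39+70]
print('lid y',[(t,int(g[tuple(np.int32(np.round(proj(cal,'wrist',lid+t*y)))[::-1])])) for t in range(10,46,2)])
E
```

```text
[483.72 316.24 142.69] [ 0.48 -0.01 -3.01] 45.24349824344251 (array([0.87, 0.42, 2.69]), array([-0.  , -0.08, -0.08]))
y@-18 [(28, 29), (30, 18), (32, 10), (34, 8), (36, 32), (38, 90), (40, 93), (42, 98), (44, 100), (46, 89), (48, 70), (50, 68), (52, 60), (54, 63)]
y@18 [(28, 40), (30, 46), (32, 56), (34, 44), (36, 58), (38, 92), (40, 99), (42, 103), (44, 104), (46, 84), (48, 73), (50, 67), (52, 59), (54, 58)]
x@41 [(-34, 106), (-32, 107), (-30, 24), (-28, 19), (-26, 17), (-24, 88), (-22, 95), (-20, 93), (-18, 98), (-16, 99), (-14, 95), (-12, 96), (-10, 97), (-8, 99), (-6, 101), (-4, 100), (-2, 99), (0, 103), (2, 97), (4, 97), (6, 96), (8, 102), (10, 95), (12, 92), (14, 99), (16, 100), (18, 100), (20, 102), (22, 101), (24, 71), (26, 51), (28, 49), (30, 164), (32, 208), (34, 208)]
lid y [(10, 40), (12, 40), (14, 38), (16, 36), (18, 38), (20, 38), (22, 40), (24, 41), (26, 33), (28, 33), (30, 36), (32, 40), (34, 38), (36, 23), (38, 72), (40, 55), (42, 57), (44, 57)]
```

The far cheek's inner edge is measured at y=36.5 and spans x from −25 to 24, so the alignment is good to about 0.5 mm. Lowering.

Emit:
send_rows(increments=[[[0.5,0,12],[0,0,0],35],[[0,0,12],[0,0,0],35],[[0,0,5],[0,0,0],35],[[0,0,0],[0,0,0],35]])

```text
clock: 26.95
tool_pos: [483.1, 316.3, 110.3]
eef_rot: [0.567, 0.824, -0.0, -0.001]
force: [0.4, 0.2, -3.5]
grip_width: 0.527
```

```bash
python3 - <<'E'
from h import *
o=sensors.get_obs();print(o['tool_pos'],o['force'],o['grip_width']*85.4,delta([483.6,317.5,47],down(.3674)))
E
```

```text
[483.13 316.29 110.26] [ 0.44  0.21 -3.45] 44.96553944292017 (array([ 0.89,  0.97, 63.26]), array([-0.09, -0.07, -0.1 ]))
```

Emit:
send_rows(increments=[[[0.7,0.7,12],[0,0,0],35],[[0,0,12],[0,0,0],35],[[0,0,10],[0,0,0],35],[[0,0,4],[0,0,0],35],[[0,0,0],[0,0,0],35]])

```text
clock: 27.45
tool_pos: [483.1, 317.1, 68.0]
eef_rot: [0.567, 0.824, -0.001, -0.001]
force: [1.1, -0.1, -3.2]
grip_width: 0.524
```

```bash
python3 - <<'E'
from h import *
o=sensors.get_obs();print(o['tool_pos'],o['force'],o['grip_width']*85.4,delta([483.6,317.5,47],down(.3674)))
E
```

```text
[483.11 317.07  67.97] [ 1.14 -0.13 -3.21] 44.73705239272701 (array([ 0.21,  0.67, 20.97]), array([-0.17, -0.05, -0.1 ]))
```

Emit:
send_rows(increments=[[[0,0.6,7],[-0.1,0,0],35],[[0,0,6],[0,0,0],35],[[0,0,3],[0,0,0],35],[[0,0,2],[0,0,0],35],[[0,0,0],[0,0,0],35]])

```text
clock: 27.95
tool_pos: [484.2, 317.6, 49.3]
eef_rot: [0.567, 0.824, 0.001, -0.0]
force: [-0.7, 0.4, -2.8]
grip_width: 0.525
```

```bash
python3 - <<'E'
from h import *
o=sensors.get_obs();print(o['tool_pos'],o['force'],o['grip_width']*85.4,delta([483.6,317.5,47],down(.3674)))
E
```

```text
[484.22 317.6   49.25] [-0.67  0.45 -2.8 ] 44.81041524541975 (array([ 0.12, -0.61,  2.25]), array([ 0.03, -0.07, -0.1 ]))
```

Emit:
send_rows(increments=[[[0,0,2],[0,0,0],35],[[0,0,1.5],[0,0,0],35],[[0,0,1.5],[0,0,0],35],[[0,0,1],[0,0,0],35]])

```text
clock: 28.35
tool_pos: [484.5, 317.8, 47.1]
eef_rot: [0.567, 0.824, 0.001, -0.0]
force: [-2.6, -2.2, 2.8]
grip_width: 0.53
```

```bash
python3 - <<'E'
from h import *
o=sensors.get_obs();print(o['tool_pos'],o['force'],o['moment'],o['grip_width']*85.4)
E
```

```text
[484.55 317.84  47.08] [-2.59 -2.18  2.78] [-0.45  0.76  0.01] 45.296254076614574
```

Contact came exactly at the seated height (TCP 47.1, expected 47). Releasing and backing off.

Emit:
send_rows(increments=[[[0,0,0],[0,0,0],75],[[0,0,0],[0,0,0],80],[[0,0,0],[0,0,0],80],[[0,0,0],[0,0,0],80],[[0,0,-20],[0,0,0],80],[[0,0,-40],[0,0,0],80],[[0,0,-40],[0,0,0],80],[[-20,0,-40],[0,0,0],80],[[-30,0,-20],[0,0,0],80],[[0,0,0],[0,0,0],80],[[0,0,0],[0,0,0],80]])

```text
clock: 29.45
tool_pos: [503.0, 270.2, 213.0]
eef_rot: [0.566, 0.824, 0.002, 0.001]
force: [0.1, -0.1, -0.8]
grip_width: 0.937
```

```bash
python3 - <<'E'
from h import *
import pickle
o=sensors.get_obs();print(o['clock'],o['tool_pos'],o['force'])
im=imaging.read_camera('wrist');top=imaging.read_camera('top');sd=imaging.read_camera('side')
a=cv2.resize(im[20:320,100:400],(400,400),interpolation=cv2.INTER_CUBIC)
b=cv2.resize(top[130:250,130:400],(400,178),interpolation=cv2.INTER_CUBIC)
c=cv2.resize(sd[80:280,190:310],(240,400),interpolation=cv2.INTER_CUBIC)
can=np.zeros((590,660,3),np.uint8);can[:400,:400]=a;can[:400,410:650]=c;can[405:583,:400]=b
cv2.imwrite('pics/fin.png',can)
E
```

```text
29.45 [503.02 270.16 212.99] [ 0.06 -0.06 -0.85]
```

View pics/fin.png

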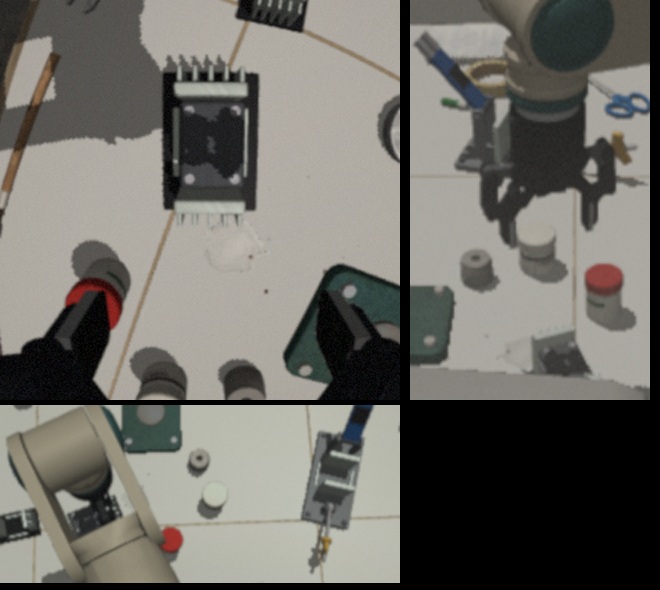

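The final pictures show the cell square between the dock cheeks and lips at (210,145). The bridge is back, the bolt is out, and the pots and die are in their places. Handing in.

```bash
python3 -c "
from cell import robot
print(robot.hand_in())"
```

```text
the job is handed in; nothing more can be done
None
```

The grinding cell is out of the mill clamp and seated upright in the full-size cooling dock. I handed the job in at about 29.5 s of the 72 s allowed; no verdict is reported.

- **Clamp:** I turned the wing nut about 129° counter-clockwise, swung the eyebolt out until it dropped by itself, and threw the bridge back to about 2.1 rad. I let go of it there, and the pictures show it staying open.
- **Cell:** I lifted it by its long-axis (y) faces, stood it on bare worktop and let go. I then took it again by its x faces and lowered it into the dock.

**Last checks:**
- Contact in the dock came at a tool height of 47.1 mm, against 47 mm expected for fully down. The contact force was about 3 N.
- The final pictures show the cell square between the cheeks and lips, the bolt out, and the gripper clear of everything. The two pots and the die look to be where they started.
- No check failed or disagreed. The bridge's final angle and the pots' positions were judged only by eye in the pictures. The largest force I saw between moves was about 7 N.

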